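# Close the board test fixture and hold it pressed

### The job

Close up the loaded test fixture: first push its orange-fronted drawer fully shut, then pick up the blue cover by its black handle, set it over the fixture so that the hidden bore (under the yellow dot) drops onto the locating pin, and press it down against the spring contacts until it sits fully home on the ledges. Finish while still gripping the handle and holding the cover pressed down: do not let go. Leave the other things on the bench where they are.

Things in the scene. Friction and masses are not known exactly. Their poses are not given: they have to be found in the camera images.
- fixture: Aluminium test fixture fixed to the bench, 120 (x) x 104 (y) mm, turned up to 0.25 rad; origin under its centre, x from the orange drawer front to the back, y to its left. The cover goes between two side cheeks 88 mm apart inside, tops 50 mm above the bench; front and back are open. It lands on side ledges and a rear block, all 34 mm above the bench, its middle over the fixture's.
- pin_root (a point): Root of the fixture's locating pin, at the height of the ledges (34 mm above the bench), 36 mm behind the fixture's centre and 18 mm to the left of it; axes as the fixture's. Keep the arm clear of the fixed microscope, whose grey head hangs over the bench right of the work (about x 0.45 to 0.9 m, y beyond -0.25 m, up to about 0.5 m high): draw the tool in before swinging past it.
- pin_tip (a point): Tip of the locating pin, 13 mm above its root (47 mm above the bench): steel, 9 mm thick, the upper 5 mm tapering to 5 mm. It cannot be seen once the cover is over it.
- drawer (a joint): Drawer of the fixture: 0 = fully shut, grows as it is pulled out toward the fixture's front (its -x), at most 0.05 m. It starts 0.025 to 0.05 m out, slides with about 2 N of friction and stays where it is left. It carries the loaded board.
- drawer_front (a point): Centre of the drawer's orange front face, 23 mm above the bench; the face is 74 wide x 26 high mm (10 to 36 mm above the bench) and looks to the fixture's front; axes as the fixture's. Push it along +x of these axes.
- board (a joint): How far the spring-loaded board in the drawer, with its four brass contact posts, is pressed down (m). 0 = free: post tops stand 6 mm above the ledges. 0.006 = cover fully home on the ledges. The spring needs about 6.5 N to start and 11 N at 0.006; the cover's weight of 2 to 4 N alone does not press it.
- cover_handle (a point): Middle of the black bar handle of the loose cover, 40 mm above its underside; x along the bar. Bar: 54 (x) x 16 (y) mm, from 20 to 55 mm above the underside. Cover: blue plate 100 (x) x 82 (y) x 20 mm, 0.2 to 0.4 kg, flat on the bench at first, turned up to 0.25 rad; the plate's middle is 12 mm along +x from here. Its x has to point as the fixture's x.
- cover_bore (a point): Mouth of the blind bore in the cover's underside: 12 mm diameter, 16 mm deep, 48 mm along +x and 18 mm along +y from the handle point, on the underside (40 mm below it). A yellow dot on the cover's top marks its place. It goes over the locating pin.
- stamp: Bystander: brown wooden hand stamp, 24 mm wide, 50 mm high, standing between fixture and cover; origin at the middle of its foot.
- cup: Bystander: black plastic cup of small screws, 60 mm wide, 40 mm high, behind the work; origin under its centre.
- tin: Bystander: round grey tin with a red top, 53 mm wide, 20 mm high, behind the work; origin under its centre.
- esd_brush: Bystander: black brush, 136 mm long, lying at the left behind the work; origin under its centre.
- loupe: Bystander: black loupe, 36 mm wide, 38 mm high, behind the work; origin under its centre.

How it is judged:
On the way, in this order (a step that is already met when the one before it is completed fails the run):
1. the drawer is fully shut, before the cover goes on (value of joint drawer below 0.003 m and horizontal distance between cover_bore and pin_root above 0.02 m), for 0.1 s.
2. the cover's bore has dropped over the locating pin (horizontal distance between cover_bore and pin_root below 0.0035 m and z of cover_bore in the frame of pin_tip below -0.003 m and value of joint drawer below 0.004 m), for 0.05 s.
At the end, for the whole second after the job is handed in: Drawer shut within 4 mm; cover's bore over the pin within 3.5 mm sideways; cover level (0.04 rad), in line with the fixture (0.1 rad), on the ledges within 1.8 mm; sprung board pressed down over 4.2 mm; fingers still on the cover (over 3 N) (value of joint drawer below 0.004 m and horizontal distance between cover_bore and pin_root below 0.0035 m and z of cover_bore in the frame of pin_root below 0.0018 m and angle between the x axis of cover_bore and the x axis of pin_root, either way round below 0.1 rad and angle between cover_bore's own z axis and vertical below 0.04 rad and value of joint board above 0.0042 m and contact force between the fingers and cover above 3 N); the arm keeps its last pose, push and grip.
It fails at once if a bystander was moved more than 25 mm (distance of any of stamp, cup, tin, esd_brush, loupe from where it was at the start of the episode above 0.025 m).
It also fails if it takes over 54 s, if anything falls off the work surface, if the arm or the gripper's body presses on something with over 40 N, if the wrist force passes 120 N, or if a joint passes its speed limit or range.

### The arm

A 7-joint arm with a two-finger parallel gripper is mounted at the origin on a cart in front of the work surface, level with it; the furniture and walls round the work are solid. World frame = base frame: x ahead of the robot, y to its left, z up, the work surface at z = 0. Lengths are in m, angles in rad, forces in N, time in s.
With the tool pointing down it reaches from about 0.35 to 0.9 m from the base axis. Payload 19.9 kg.
Tool frame: the origin (TCP) lies on the mounting face of the last link; the fingertips stand 173 mm ahead of it and the grasp point (between the pads) lies 155 mm ahead of it (robot.tip_extent is the distance from the TCP to the fingertips, in m); z points along the fingers, y is the line along which they close (so a half turn about z gives the same grasp; the last joint's range is limited). The gripper opens to 85 mm and grips with 20 to 120 N. Pads are 22 mm wide; open, the fingers measure 114 mm over their backs; the gripper's body (76 mm by 85 mm) begins 54 mm behind the grasp point. The pads swing forward as they close: fully open they stand 13 mm farther back than shut.
Start: joints at [-1.27, 0.417, -0.01, 1.614, 0.005, 1.111, -0.053], TCP at [0.21, 0.589, 0.405] pointing down, gripper open.
Joint ranges: [-2.81, 2.81], [-0.39, 2.02], [-1.27, 1.25], [0.06, 2.57], [-1.19, 4.33], [0.19, 2], [-2.82, 2.82]. Speed limits (rad/s): [1.89, 1.89, 2.39, 2.39, 3.01, 3.01, 3.01].

### API

Orientations are given as a rotation vector (axis times angle).
In Python, from station import robot gives the robot as it stands. The module is installed in compiled form; this text tells all that it offers.
- The arm moves only by the tool play_rows, never from a script. Its argument "moves" is one flat list of numbers, 5 for each row, row after row: the finger opening in cm, from 0 to 8.54, then the shift along the tool's x, y, z in cm, then the turn about the tool's z in degrees. In form: [hand, tx, ty, tz, turn, hand, tx, ty, tz, turn, ...]. A call has 1 to 10 rows; each row shifts and turns the commanded pose from where the row before left it, along the tool's axes as they then stand; what a row does not reach is not made up. A row lasts 1/8 s, in which the tool goes at most 62.5 mm and 10.7 degrees, less where a joint would pass 70% of its speed; a pose out of reach is approached as far as the arm can. A call is refused whole if a number of a shift passes 6.25 or a number of a turn 10.7, either way. A call with a gripper value outside its range is refused whole. The fingers move at their own pace and stop on an object; "squeeze" is the grip in N (left out, the last holds). Time passes only in rows, so rows that do not move let the fingers close. It gives the time, the measured TCP pose, the force, the opening and the grip force at its end, in the units of the state.
- robot.sense(): the state, without advancing time (a new reading comes with each control period).
- robot.read_camera(name): name is "side" or "top" or "wrist"; returns a dict with "pixels" (400x640x3 uint8, blue, green, red), "depth" (400x640 float32, m along the optical axis (not along the pixel's ray), 0 where there is no reading), "vfov" (degrees; the focal length in pixels is half the picture's height over the tangent of half this angle, whatever the lens; pixels are square), "cx", "cy" (the principal point, pixels), "D" ([k1, k2, p1, p2, k3] as OpenCV has them; the pictures are not rectified), "pose" (4x4, takes a point from camera to world coordinates). Camera axes: x right, y up, looking along -z (the intrinsics and any distortion apply to the point x, -y, -z); pixel columns grow to the right and rows downward; lengths in m; the calibration is good to about 2 mm. A picture is of the moment at which its call begins.
- robot.job_done(): hands the job in; it is judged then, once.
The state is a dict: "t": time; "joints": joint angles; "joint_vel": joint speeds; "joint_efforts": joint torques, N m; "eef_pos": TCP position; "eef_rot": TCP orientation; "wrist_force": force on the tool from outside, world axes, zero at the start; "torque": the same for the moment, N m; "gripper_width": finger opening in m; "finger_force": force on a finger pad.
Only numpy, scipy, OpenCV 4.12 (cv2) and the standard library are available. Lean on these libraries where they do the work, as an engineer would, in place of code of your own. Each camera call takes 0.05 s, during which the arm holds its last target. There are 200 camera calls.

## Working session

There is one attempt and no reset: what is moved stays moved. The work goes in short steps, Python scripts to look and compute and a tool call to move; the robot and the scene stay as the last step left them, time stands still between calls to the robot, and variables do not carry over. Pictures are saved under pics/ and viewed, at most 10 in all, crops included, and the job is handed in when it is done.

Besides the shell and the picture viewer there is one more tool, called as name(argument=value, ...) on one line, values as JSON. play_rows: Moves the arm, as the interface text tells. Its arguments: {"type":"object","properties":{"moves":{"type":"array"},"squeeze":{"type":"number"}},"required":["moves"]}

```bash
mkdir -p pics
cat > h.py <<'E'
import numpy as np, cv2
from station import robot
def cam(n):
    c=robot.read_camera(n); f=200/np.tan(np.radians(c['vfov'])/2)
    c['K']=np.array([[f,0,c['cx']],[0,f,c['cy']],[0,0,1.]]); c['D']=np.array(c['D'],float); c['pose']=np.array(c['pose']); return c
def rays(c,uv):
    p=cv2.undistortPoints(np.array(uv,float).reshape(-1,1,2),c['K'],c['D']).reshape(-1,2)
    return np.c_[p[:,0],-p[:,1],-np.ones(len(p))]@c['pose'][:3,:3].T
def plane(c,uv,z):
    d=rays(c,uv); o=c['pose'][:3,3]; return o+d*((z-o[2])/d[:,2])[:,None]
def deep(c,uv):
    d=rays(c,uv); D=np.array([c['depth'][int(round(v)),int(round(u))] for u,v in uv]); return c['pose'][:3,3]+d*D[:,None]
E
python3 - <<'E'
from h import *
a=cam('top');b=cam('side')
cv2.imwrite('pics/top.png',a['pixels']);cv2.imwrite('pics/side.png',b['pixels'])
np.set_printoptions(precision=3,suppress=True)
for c in(a,b):print(c['pose'],c['K'][0,0],c['D'])
s=robot.sense();print({k:s[k] for k in('t','eef_pos','eef_rot','wrist_force','gripper_width')})
E
```

```text
[[ 0.017  0.998 -0.067  0.571]
 [-1.     0.017  0.002  0.17 ]
 [ 0.003  0.067  0.998  0.916]
 [ 0.     0.     0.     1.   ]] 441.55730775238504 [0.013 0.    0.    0.    0.   ]
[[ 0.862  0.305 -0.404  0.277]
 [-0.506  0.498 -0.704 -0.463]
 [-0.014  0.812  0.583  0.545]
 [ 0.     0.     0.     1.   ]] 406.1126382392789 [0.018 0.    0.    0.    0.   ]
{'t': 0.1, 'eef_pos': array([0.21 , 0.589, 0.404]), 'eef_rot': array([-0.536, -3.095,  0.002]), 'wrist_force': array([ 0.796,  0.364, -0.394]), 'gripper_width': 0.08535411638181964}
```

View pics/top.png

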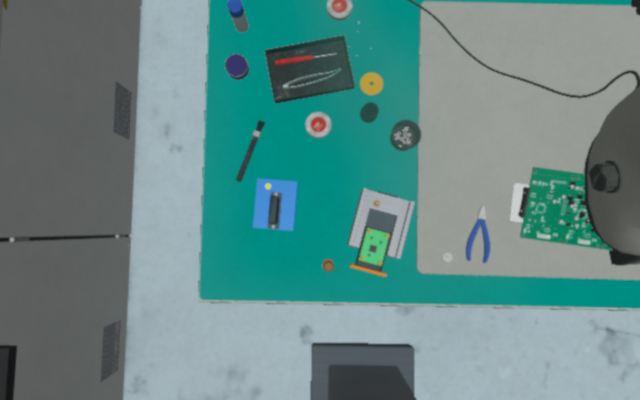

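View pics/side.png

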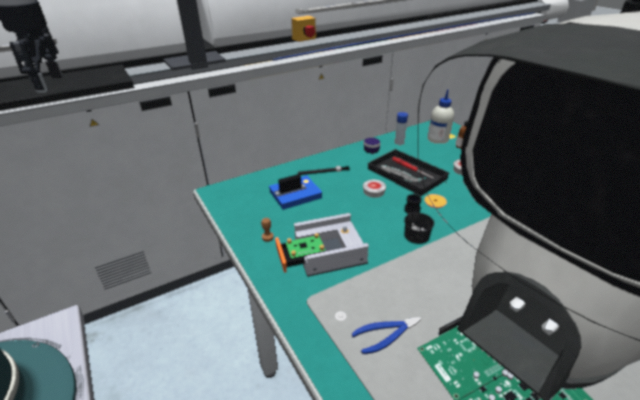

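The top picture shows the cover at about (275,204) with its dot at (268,186). The fixture is at about (381,225) with its pin at (376,203), the orange front is at (368,270) and the stamp at (328,265). The side view shows the same layout, with the drawer out.

Run:
```python
from h import *
np.set_printoptions(precision=4,suppress=True)
c=cam('top');im=c['pixels'];hsv=cv2.cvtColor(im,cv2.COLOR_BGR2HSV)
def m(lo,hi,box):
    k=cv2.inRange(hsv,lo,hi);z=np.zeros_like(k);x0,y0,x1,y1=box;z[y0:y1,x0:x1]=k[y0:y1,x0:x1]
    cs=cv2.findContours(z,0,1)[0];return max(cs,key=cv2.contourArea)
B=(245,170,310,240)
for nm,q,z in(('plate',m((100,80,80),(125,255,255),B),.02),('handle',m((0,0,0),(180,255,70),(262,185,290,235)),.055),
 ('dot',m((20,80,100),(35,255,255),B),.02),('orange',m((5,120,90),(20,255,255),(340,255,395,285)),.036),('stamp',m((5,60,30),(25,255,200),(315,255,338,275)),.05)):
    r=cv2.minAreaRect(q);bp=cv2.boxPoints(r);P=plane(c,bp,z);
    e=np.array([P[1]-P[0],P[2]-P[1]])[:,:2]
    print(nm,r[0],'ctr',P.mean(0),'len',np.linalg.norm(e,axis=1),'ang',np.arctan2(e[:,1],e[:,0]))
crop=cv2.resize(im[175:285,335:425],None,fx=6,fy=5.4,interpolation=2) if 0 else cv2.resize(im[180:280,340:420],None,fx=6,fy=6,interpolation=2)
cv2.imwrite('pics/fx.png',crop)
print(plane(c,[[376,203]],.047))
```

```text
plate (274.91033935546875, 204.07586669921875) ctr [0.6217 0.2536 0.02  ] len [0.1    0.0833] ang [-0.0565 -1.6369]
handle (276.6507263183594, 210.06851196289062) ctr [0.608  0.2467 0.055 ] len [0.0508 0.0054] ang [-0.0814 -1.6587]
dot (267.5, 186.0) ctr [0.6581 0.2695 0.02  ] len [0.0061 0.0082] ang [-1.5534 -3.1174]
orange (367.6038513183594, 269.6192321777344) ctr [0.4941 0.066  0.036 ] len [0.0065 0.0717] ang [-0.2564 -1.8183]
stamp (327.5, 265.0) ctr [0.5029 0.1458 0.05  ] len [0.0175 0.0193] ang [-1.554  -3.1271]
[[0.6256 0.0519 0.047 ]]
```

View pics/fx.png

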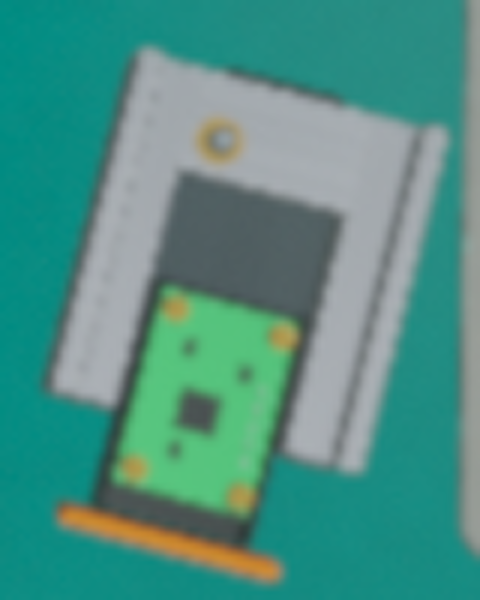

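The crop shows the fixture turned about -0.25 rad, with the pin at crop (220,140), which is full-frame (376.7,203.3), and the orange front at the bottom. The measured sizes agree with those given: plate 100 x 83 mm, orange front 72 mm. Next I approach the drawer front.

```bash
cat >> h.py <<'E'
from scipy.spatial.transform import Rotation as Ro
np.set_printoptions(precision=4,suppress=True)
def togo(xyz,yaw=None):
    "shift in tool axes (cm) from the measured pose and turn (deg); yaw = world angle of tool x"
    s=robot.sense();R=Ro.from_rotvec(s['eef_rot']).as_matrix();x=R[:,0];y0=np.arctan2(x[1],x[0])
    print('pos',s['eef_pos'],'yaw',round(y0,4),'zax',R[:,2],'shift cm',100*R.T@(np.array(xyz)-s['eef_pos']),'turn',None if yaw is None else -np.degrees((yaw-y0+np.pi)%(2*np.pi)-np.pi),'F',s['wrist_force'],'t',s['t'],'ff',s['finger_force'],'w',s['gripper_width'])
E
python3 -c "
from h import *
togo([.455,.076,.35],np.pi-.25)"
```

```text
pos [0.21   0.5885 0.4042] yaw 2.7988 zax [-0.0002 -0.0009 -1.    ] shift cm [-40.2987 -40.035    5.4632] turn -5.314104898812178 F [-0.1839  0.1023 -0.5503] t 0.15 ff 0.0 w 0.08538413041871439
```

play_rows(moves=[0,-4,-4,0,0,0,-4,-4,0,0,0,-4,-4,0,0,0,-4,-4,0,0,0,-4,-4,0,0,0,-4,-4,0,0,0,-4,-4,1,0,0,-4,-4,1,0,0,-4,-4,2,0,0,-4,-4,2,-5.3])

```text
t: 1.4
eef_pos: [0.4528, 0.0758, 0.3444]
eef_rot: [0.389, 3.117, 0.0]
wrist_force: [1.2, 1.8, -0.1]
gripper_width: 0.0001
finger_force: 0.0
```

```bash
python3 -c "
from h import *
togo([.455,.076,.19],np.pi-.25)"
```

```text
pos [0.4528 0.0758 0.3444] yaw 2.8933 zax [ 0.0008  0.0002 -1.    ] shift cm [-0.2015  0.0685 15.4369] turn 0.096329554179219 F [ 1.2174  1.7834 -0.0713] t 1.4 ff 0.0 w 6.567779960331066e-05
```

play_rows(moves=[0,0,0,4,0,0,0,0,5,0,0,0,0,4.4,0,0,0,0,2,0,0,-1,0,0,0,0,-1,0,0,0,0,-1,0,0,0,0,-1,0,0,0,0,-0.7,0,0,0,0,-0.5,0,0,0])

```text
t: 2.65
eef_pos: [0.5031, 0.0645, 0.1908]
eef_rot: [0.392, 3.117, -0.0]
wrist_force: [-1.3, 0.6, 1.4]
gripper_width: -0.0001
finger_force: 1.1
```

play_rows(moves=[0,-0.4,0,0,0,0,-0.4,0,0,0,0,-0.3,0,0,0])

```text
t: 3.02
eef_pos: [0.5135, 0.0619, 0.1907]
eef_rot: [-0.392, -3.117, 0.0]
wrist_force: [-14.9, 3.6, 7.0]
gripper_width: -0.0001
finger_force: 9.1
```

Run:
```python
from h import *
c=cam('top');cv2.imwrite('pics/push.png',cv2.resize(c['pixels'][170:290,310:440],None,fx=4,fy=4,interpolation=2))
togo([.455,.076,.19],np.pi-.25)
```

```text
pos [0.5134 0.0618 0.1906] yaw 2.8914 zax [-0.0011 -0.     -1.    ] shift cm [ 6.01   -0.0736  0.0634] turn -0.011189117735374888 F [-1.6448  0.5189  0.4313] t 3.075 ff 0.14869750913931057 w -0.00022573220597732764
```

play_rows(moves=[0,-0.2,0,0,0,0,-0.2,0,0,0,0,0,0,0,0])

```text
t: 3.45
eef_pos: [0.5147, 0.0616, 0.1899]
eef_rot: [-0.389, -3.109, 0.0]
wrist_force: [-25.9, 7.0, 17.0]
gripper_width: 0.0001
finger_force: 13.4
```

play_rows(moves=[0,1,0,0,0,0,4,0,0,0,0,0,0,-5,0,0,0,0,-5,0,0,0,0,-5,0,8.5,0,0,0,0])

```text
t: 4.2
eef_pos: [0.4696, 0.0732, 0.3441]
eef_rot: [0.392, 3.111, 0.005]
wrist_force: [-0.5, -0.2, -0.6]
gripper_width: 0.0168
finger_force: 0.0
```

Run:
```python
from h import *
c=cam('wrist');cv2.imwrite('pics/w1.png',c['pixels']);print(c['pose'],c['K'][0,0],c['D'])
togo([.586,.043,.34],np.pi-.25)
```

```text
[[ 0.2474 -0.9307 -0.2695  0.4034]
 [ 0.9689  0.2386  0.0654  0.0907]
 [ 0.0035 -0.2773  0.9608  0.3122]
 [ 0.      0.      0.      1.    ]] 290.18323516352825 [-0.0369  0.      0.      0.      0.    ]
pos [0.4691 0.0733 0.3421] yaw 2.8914 zax [ 0.0036  0.0013 -1.    ] shift cm [-12.0771  -0.0387   0.2512] turn -0.012555225750733706 F [-0.8205  0.2989 -0.8421] t 4.25 ff 0.0 w 0.02479545296041906
```

View pics/w1.png

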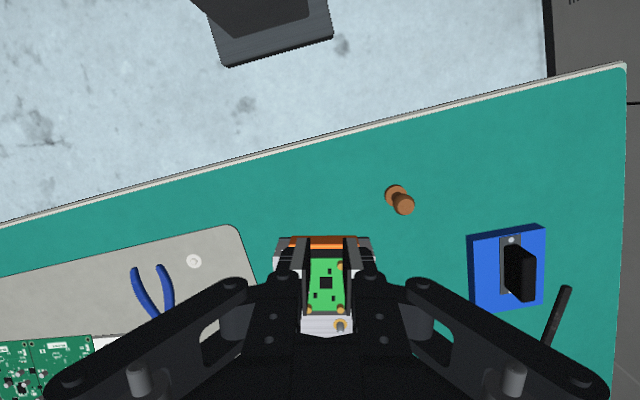

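The wrist view shows the drawer shut, with the orange front at the fixture's mouth (323,242). The pin is at (340,326), the stamp at (400,200) and the cover at (507,268). I'll open the fingers and move closer.

play_rows(moves=[8.5,-4,0,3,0,8.5,0,0,5,0,8.5,0,0,0,0,8.5,0,0,0,0])

```text
t: 4.75
eef_pos: [0.5077, 0.0633, 0.2615]
eef_rot: [0.392, 3.117, -0.0]
wrist_force: [0.1, 0.5, 1.2]
gripper_width: 0.0849
finger_force: 0.0
```

Run:
```python
from h import *
c=cam('wrist');cv2.imwrite('pics/w2.png',c['pixels']);np.savez('w2.npz',**{k:c[k] for k in('pixels','depth','K','D','pose')})
togo([.586,.043,.34],np.pi-.25)
```

```text
pos [0.5078 0.0634 0.2621] yaw 2.8913 zax [ 0.0014  0.0003 -1.    ] shift cm [-8.0877 -0.0346 -7.7791] turn -0.014284462107972669 F [-0.0128  0.0816  0.2927] t 4.8 ff 0.0 w 0.08482214518049236
```

View pics/w2.png

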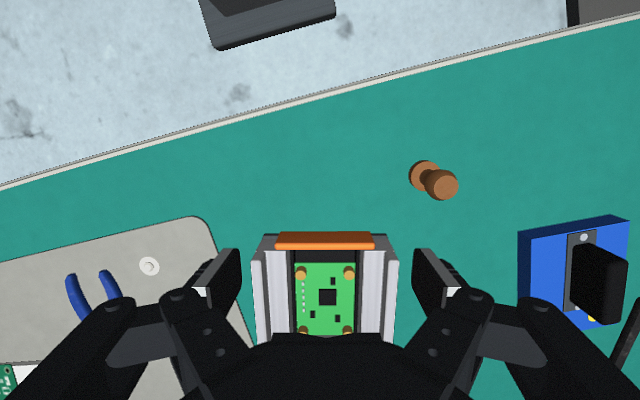

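The orange front is at (325,241), aligned with the image. The body hides the pin, so I move forward.

play_rows(moves=[8.5,-3,0,0,0,8.5,-3,0,0,0,8.5,0,0,0,0])

```text
t: 5.18
eef_pos: [0.5672, 0.048, 0.2626]
eef_rot: [0.393, 3.114, 0.001]
wrist_force: [-0.5, 0.7, 0.7]
gripper_width: 0.0851
finger_force: 0.0
```

Run:
```python
from h import *
c=cam('wrist');cv2.imwrite('pics/w3.png',cv2.resize(c['pixels'][120:340,210:430],None,fx=2.6,fy=2.6,interpolation=2));np.savez('w3.npz',**{k:c[k] for k in('pixels','depth','K','D','pose')})
togo([.586,.043,.34],np.pi-.25)
```

```text
pos [0.5662 0.0483 0.2622] yaw 2.8909 zax [ 0.0021  0.0003 -1.    ] shift cm [-2.0681 -0.0204 -7.7771] turn -0.037460057279937266 F [-0.2309  0.513  -0.3774] t 5.225 ff 0.0 w 0.08472925162518832
```

View pics/w3.png

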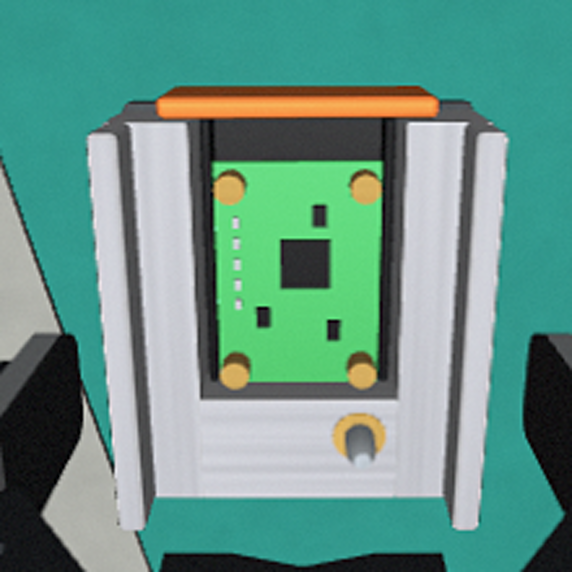

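The pin's brass ring is at crop (359,436) and the tip at (362,461). All four cheek-top corners are visible, so I'll measure the fixture from them.

Run:
```python
from h import *
c=dict(np.load('w3.npz'));f=lambda l:[[210+u/2.6,120+v/2.6] for u,v in l]
ring=plane(c,f([(359,436)]),.034)[0];tip=plane(c,f([(362,462)]),.047)[0]
out=plane(c,f([(90,135),(506,133),(478,528),(120,528)]),.05)
led=plane(c,f([(152,497),(445,497)]),.034)
print('ring',ring,'tip',tip,'depth',deep(c,f([(120,400),(300,480),(359,430)])))
print(out);print('sides',np.linalg.norm(np.roll(out,-1,0)-out,axis=1),'ctr',out.mean(0))
a=lambda p,q:np.arctan2(*(q-p)[[1,0]])
print('ang',a(out[0],out[3]),a(out[1],out[2]),a(out[0],out[1])-np.pi/2,a(out[3],out[2])-np.pi/2,a(led[0],led[1])-np.pi/2,np.linalg.norm(led[1]-led[0]))
th=-.25;R=np.array([[np.cos(th),-np.sin(th)],[np.sin(th),np.cos(th)]]);print('pin from ctr',out.mean(0)[:2]+R@[.036,.018])
togo([.62-.115,.26+.02,.262],None)
```

```text
ring [0.6261 0.0511 0.034 ] tip [0.6262 0.051  0.047 ] depth [[ 0.5895 -0.0078  0.0496]
 [ 0.6372  0.0301  0.0331]
 [ 0.6225  0.0517  0.0367]]
[[ 0.5189  0.0079  0.05  ]
 [ 0.5434  0.1058  0.05  ]
 [ 0.6538  0.0784  0.05  ]
 [ 0.6284 -0.0207  0.05  ]]
sides [0.101  0.1137 0.1023 0.1132] ctr [0.5861 0.0429 0.05  ]
ang -0.25512653927306395 -0.2434719170433924 -0.24582544294149278 -0.2508967561912345 -0.2508548033097011 0.08971333915979288
pin from ctr [0.6255 0.0514]
pos [0.5662 0.0483 0.2622] yaw 2.8909 zax [ 0.0021  0.0003 -1.    ] shift cm [11.6728 20.9238  0.0119] turn None F [-0.2309  0.513  -0.3774] t 5.225 ff 0.0 w 0.08472925162518832
```

play_rows(moves=[8.5,0.2,5.2,0,0,8.5,0.2,5.2,0,0,8.5,0.2,5.2,0,0,8.5,0.3,5.4,0,0,8.5,0,0,0,-10.6,8.5,0,0,0,0])

```text
t: 5.98
eef_pos: [0.6085, 0.2545, 0.2617]
eef_rot: [0.102, 3.139, 0.001]
wrist_force: [-1.1, -1.3, -0.1]
gripper_width: 0.0851
finger_force: 0.0
```

Run:
```python
from h import *
c=cam('wrist');cv2.imwrite('pics/w4.png',cv2.resize(c['pixels'][120:340,210:430],None,fx=2.6,fy=2.6,interpolation=2));np.savez('w4.npz',**{k:c[k] for k in('pixels','depth','K','D','pose')})
togo([.609,.2545,.262],np.pi-.065)
```

```text
pos [0.6087 0.2537 0.2616] yaw 3.0722 zax [ 0.0005  0.0003 -1.    ] shift cm [-0.0275  0.0787 -0.037 ] turn -0.2506051205597497 F [-0.5228  0.179  -0.2156] t 6.025 ff 0.0 w 0.08510572505624356
```

View pics/w4.png

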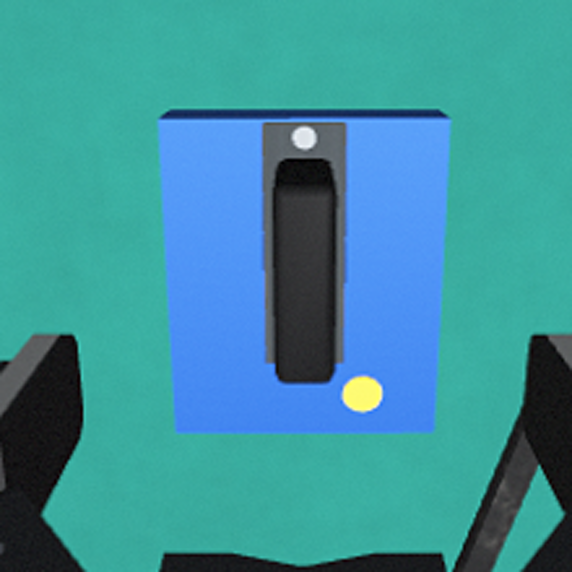

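The plate corners, dot (362,394) and handle (305,283) in the crop are clear and well aligned with the tool.

Run:
```python
from h import *
c=dict(np.load('w4.npz'));f=lambda l:[[210+u/2.6,120+v/2.6] for u,v in l]
P=plane(c,f([(160,119),(449,119),(434,432),(176,432)]),.02);H=plane(c,f([(275,187),(334,187),(336,381),(276,381)]),.055)
dot=plane(c,f([(362,394)]),.02)[0];a=lambda p,q:np.arctan2(*(q-p)[[1,0]])
for Q in(P,H):print('ctr',Q.mean(0),'sides',np.linalg.norm(np.roll(Q,-1,0)-Q,axis=1),'ang',a(Q[0],Q[3]),a(Q[1],Q[2]),a(Q[0],Q[1])-np.pi/2,a(Q[3],Q[2])-np.pi/2)
th=-.065;R=np.array([[np.cos(th),-np.sin(th)],[np.sin(th),np.cos(th)]])
print('dot',dot,'handle from dot',dot[:2]-R@[.048,.018],'from plate',P.mean(0)[:2]-R@[.012,0])
togo([*(dot[:2]-R@[.048,.018]),.20],np.pi-.065)
```

```text
ctr [0.6213 0.255  0.02  ] sides [0.0809 0.0994 0.0817 0.0993] ang -0.06591972299903633 -0.05819440902934831 -0.06463074061390173 -0.06482667494856842
ctr [0.6084 0.2558 0.055 ] sides [0.0141 0.0515 0.0155 0.0514] ang -0.06954078384083064 -0.04272795766393178 -0.06466608882996905 -0.0648133801783981
dot [0.6585 0.2704 0.02  ] handle from dot [0.6095 0.2556] from plate [0.6093 0.2557]
pos [0.6087 0.2537 0.2616] yaw 3.0722 zax [ 0.0005  0.0003 -1.    ] shift cm [-0.0626  0.188   6.1631] turn -0.2506051205597497 F [-0.5228  0.179  -0.2156] t 6.025 ff 0.0 w 0.08510572505624356
```

play_rows(moves=[8.5,-0.06,0.19,3,-0.2,8.5,0,0,3.2,0,8.5,0,0,0,0,1,0,0,0,0,0,0,0,0,0,0,0,0,0,0,0,0,0,0,0], squeeze=80)

```text
t: 6.9
eef_pos: [0.6099, 0.256, 0.1994]
eef_rot: [0.097, 3.139, 0.001]
wrist_force: [2.7, -0.1, 0.7]
gripper_width: 0.0147
finger_force: 77.9
```

play_rows(moves=[0,0,0,0,0,0,0,0,-2,0,0,0,0,-4,0,0,0,0,-2,0,0,0,0,0,0])

```text
t: 7.52
eef_pos: [0.61, 0.2561, 0.2803]
eef_rot: [0.097, 3.138, 0.002]
wrist_force: [-0.2, 0.2, -3.0]
gripper_width: 0.0147
finger_force: 78.4
```

Run:
```python
from h import *
c=cam('wrist');cv2.imwrite('pics/w5.png',cv2.resize(c['pixels'][120:340,210:430],None,fx=2.6,fy=2.6,interpolation=2));np.savez('w5.npz',**{k:c[k] for k in('pixels','depth','K','D','pose')})
togo([.609,.2545,.262],np.pi-.065)
```

```text
pos [0.6096 0.2561 0.2787] yaw 3.0799 zax [ 0.0003  0.0003 -1.    ] shift cm [ 0.0464 -0.1598  1.6706] turn 0.1920412768621631 F [-0.3607 -0.9629 -3.0249] t 7.575 ff 78.40050101280212 w 0.014802389622676089
```

View pics/w5.png

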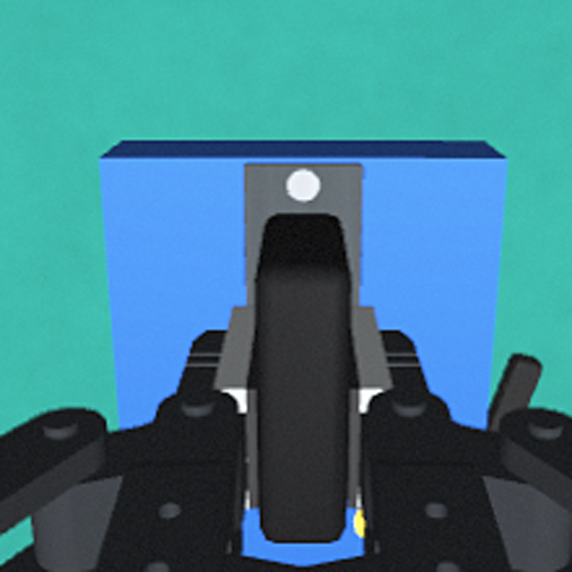

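The cover is held level in the grip, with its front-edge corners at crop (101,158) and (506,158). Now I work out the bore's place relative to the tool.

Run:
```python
from h import *
c=dict(np.load('w5.npz'));f=lambda l:[[210+u/2.6,120+v/2.6] for u,v in l]
s=robot.sense();lift=s['eef_pos'][2]-.1994
P=plane(c,f([(101,158),(506,158)]),.02+lift);th=np.arctan2(*(P[1]-P[0])[[1,0]])-np.pi/2
rot=lambda t:np.array([[np.cos(t),-np.sin(t)],[np.sin(t),np.cos(t)]])
b=P.mean(0)[:2]+rot(th)@[.086,.018]
print(P,np.linalg.norm(P[1]-P[0]),'th',th,'bore',b,'handle',P.mean(0)[:2]+rot(th)@[.038,0],'depthchk',deep(c,f([(150,250),(450,250)])))
R=Ro.from_rotvec(s['eef_rot']).as_matrix();yaw=np.arctan2(R[1,0],R[0,0])
bt=rot(yaw-np.pi).T@(b-s['eef_pos'][:2]);print('bore in flipped tool frame',bt,'cover rel yaw',th-(yaw-np.pi))
rel=th-(yaw-np.pi)
for nm,v in(('img',bt),('nominal',np.array([.048,.018]))):
    g=-.249;rr=rel if nm=='img' else 0
    t=np.array([.6260,.0511])-rot(g-rr)@v; togo([*t,.30],np.pi+g-rr);print(nm,t)
```

```text
[[0.5697 0.2186 0.0993]
 [0.5748 0.3003 0.0993]] 0.08184866085961767 th -0.061474409877322334 bore [0.6592 0.2721] handle [0.6102 0.2571] depthchk [[0.5896 0.2264 0.0999]
 [0.5932 0.2885 0.1006]]
bore in flipped tool frame [0.0486 0.0191] cover rel yaw 0.00017383754169886245
pos [0.6096 0.2561 0.2787] yaw 3.0799 zax [ 0.0003  0.0003 -1.    ] shift cm [  2.222  -21.3239  -2.1357] turn 10.744424864729595 F [-0.3607 -0.9629 -3.0249] t 7.575 ff 78.40050101280212 w 0.014802389622676089
img [0.5742 0.0446]
pos [0.6096 0.2561 0.2787] yaw 3.0799 zax [ 0.0003  0.0003 -1.    ] shift cm [  2.1467 -21.2298  -2.1356] turn 10.73446470726932 F [-0.3607 -0.9629 -3.0249] t 7.575 ff 78.40050101280212 w 0.014802389622676089
nominal [0.575  0.0455]
```

play_rows(moves=[0,0.5,-4,0,0,0,0.5,-5,0,0,0,0.5,-5,0,0,0,0.5,-5,0,0,0,0.2,-2.3,0,0,0,0,0,0,5.7,0,0,0,0,5,0,0,0,0,0])

```text
t: 8.57
eef_pos: [0.5742, 0.0448, 0.2775]
eef_rot: [-0.388, -3.116, 0.002]
wrist_force: [-0.2, 1.0, -2.7]
gripper_width: 0.0147
finger_force: 78.5
```

Run:
```python
from h import *
togo([.5746,.0450,.2564],np.pi-.249)
```

```text
pos [0.5742 0.0448 0.2775] yaw 2.8936 zax [-0.0019 -0.0008 -1.    ] shift cm [-0.0368  0.0272  2.1055] turn 0.058160650374195384 F [-0.226   0.9681 -2.7249] t 8.575 ff 78.47826719284058 w 0.01474412264279168
```

play_rows(moves=[0,-0.03,0.02,1,0,0,0,0,1.1,0,0,0,0,0.5,0,0,0,0,0.3,0,0,0,0,0.2,0,0,0,0,0.2,0,0,0,0,0,0])

```text
t: 9.45
eef_pos: [0.5749, 0.0449, 0.2457]
eef_rot: [0.389, 3.117, -0.0]
wrist_force: [0.2, 0.4, -2.6]
gripper_width: 0.0147
finger_force: 78.5
```

play_rows(moves=[0,0,0,0.2,0,0,0,0,0.2,0,0,0,0,0,0])

```text
t: 9.82
eef_pos: [0.5749, 0.0449, 0.2415]
eef_rot: [-0.389, -3.117, 0.0]
wrist_force: [0.1, 0.4, -2.4]
gripper_width: 0.015
finger_force: 78.5
```

Underside at about 42 mm with no resistance, so the pin is in the bore. Next I press down onto the contacts.

play_rows(moves=[0,0,0,0.2,0,0,0,0,0.2,0,0,0,0,0.2,0,0,0,0,0.2,0,0,0,0,0,0], squeeze=100)

```text
t: 10.45
eef_pos: [0.575, 0.0449, 0.2339]
eef_rot: [0.389, 3.117, 0.0]
wrist_force: [-3.4, 0.5, 8.4]
gripper_width: 0.0145
finger_force: 102.3
```

play_rows(moves=[0,0,0,0.2,0,0,0,0,0.1,0,0,0,0,0,0,0,0,0,0,0])

```text
t: 10.95
eef_pos: [0.5751, 0.0447, 0.2334]
eef_rot: [0.39, 3.117, 0.002]
wrist_force: [-24.0, 0.6, 56.5]
gripper_width: 0.0141
finger_force: 110.0
```

Run:
```python
from h import *
c=cam('side');cv2.imwrite('pics/end.png',cv2.resize(c['pixels'][190:300,240:400],None,fx=4,fy=4,interpolation=2))
togo([.575,.045,.2334],np.pi-.249)
```

```text
pos [0.5751 0.0447 0.2334] yaw 2.8929 zax [ 0.0007  0.0013 -1.    ] shift cm [ 0.012   0.0238 -0.0043] turn 0.015087844929757304 F [-25.0149  -0.3382  57.015 ] t 11.0 ff 109.99752402305603 w 0.014514868599671165
```

View pics/end.png

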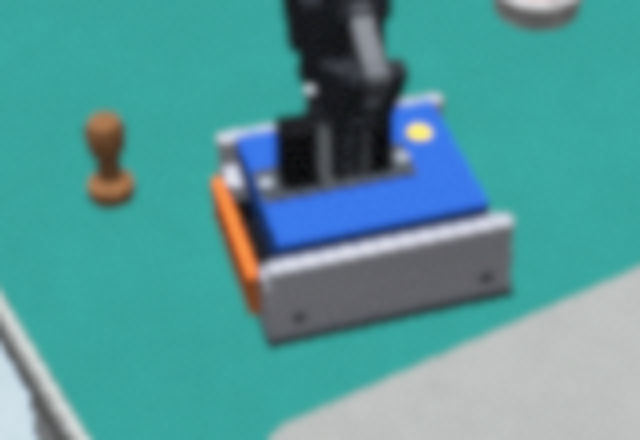

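The side view shows the cover seated level between the cheeks with the drawer front shut. 57 N is more than needed, so I ease off a little.

play_rows(moves=[0,0,0,-0.1,0,0,0,0,-0.05,0,0,0,0,0,0,0,0,0,0,0])

```text
t: 11.5
eef_pos: [0.575, 0.0448, 0.2334]
eef_rot: [0.39, 3.117, 0.001]
wrist_force: [-10.7, -0.0, 26.0]
gripper_width: 0.0145
finger_force: 105.1
```

```bash
python3 -c "
from station import robot
print(robot.job_done())"
```

```text
the job is handed in; nothing more can be done
None
```

I handed the job in at about 11.5 s, with no verdict returned: the drawer is shut, the bore is on the pin, and the cover is pressed home on the ledges with about 26 N and still gripped; nothing else was touched.

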